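# Press the bronze bushing home in the bearing block

## Robot

A 6-joint arm with a two-finger parallel gripper is mounted at the origin on a cart in front of the work surface, level with it; the furniture and walls round the work are solid. World frame = base frame: x ahead of the robot, y to its left, z up, the work surface at z = 0. Lengths are in m, angles in rad, forces in N, time in s.
With the tool pointing down it reaches from about 0.325 to 0.75 m from the base axis. Payload 7.6 kg.
Tool frame: the origin (TCP) lies midway between the tips of the shut fingers; the grasp point (between the pads) lies behind it (robot.grasp_offset is the z of the grasp point in the tool frame, in m); z points along the fingers, y is the line along which they close (so a half turn about z gives the same grasp; the last joint's range is limited). The gripper opens to 85 mm and grips with 20 to 120 N. Pads are 22 mm wide; open, the fingers measure 114 mm over their backs; the gripper's body (76 mm by 85 mm) begins 54 mm behind the grasp point. The pads swing forward as they close: fully open they stand 13 mm farther back than shut.
Start: joints at [-1.24, 0.052, 1.401, -0, 1.689, -0.07], TCP at [0.205, -0.483, 0.231] pointing down, gripper open.
Joint ranges: [-2.9, 2.9], [-0.91, 2.17], [0.12, 2.37], [-1.06, 4.2], [0.26, 2.73], [-2.93, 2.93]. Speed limits (rad/s): [2.57, 2.57, 3.01, 3.14, 3.14, 3.14].

## Interface

Orientations are given as a unit quaternion [w, x, y, z].
In Python, from bench import robot, imaging gives the robot as it stands.
- The arm moves only by the tool move_arm, never from a script. Its argument "motion" is a list of rows, each an object with "rot": the turn, a rotation vector about the tool's x, y, z in rad, a list of three; "slide": the shift along the tool's x, y, z in m, a list of three; "fingers": the closure in counts, from 0 (fully open) to 255 (shut). In form: [{"rot": [ax, ay, az], "slide": [tx, ty, tz], "fingers": fingers}, ...]. A call has 1 to 8 rows; each row shifts and turns the commanded pose from where the row before left it, along the tool's axes as they then stand; what a row does not reach is not made up. A row lasts 1/10 s, in which the tool goes at most 50 mm and 8.59 degrees, less where a joint would pass 70% of its speed; a pose out of reach is approached as far as the arm can. A call is refused whole if a number of a shift passes 0.05 or a number of a turn 0.15, either way. A call with a gripper value outside its range is refused whole. The fingers move at their own pace and stop on an object; "squeeze" is the grip in N (left out, the last holds). Time passes only in rows, so rows that do not move let the fingers close. It gives the time, the measured TCP pose, the force, the opening and the grip force at its end, in the units of the state.
- robot.read_state(): the state, without advancing time (a new reading comes with each control period).
- imaging.read_camera(name): name is "side" or "top"; returns (picture, depth): 420x560x3 uint8, red, green, blue; 420x560 float32, m along the optical axis (not along the pixel's ray), 0 where there is no reading.
- imaging.camera_info(name): a dict with "mtx" (3x3 intrinsics, pixels), "pose" (4x4, takes a point from camera to world coordinates). Camera axes: x right, y up, looking along -z (the intrinsics and any distortion apply to the point x, -y, -z); pixel columns grow to the right and rows downward; lengths in m; the calibration is good to about 2 mm. A picture is of the moment at which its call begins. camera_info takes no time and is no camera call.
- robot.hand_in(): hands the job in; it is judged then, once.
The state is a dict: "time": time; "qpos": joint angles; "qvel": joint speeds; "effort": joint torques, N m; "eef_pos": TCP position; "tcp_rot": TCP orientation; "ft_force": force on the tool from outside, world axes, zero at the start; "torque": the same for the moment, N m; "width": opening from 0.0 (shut) to 1.0 (fully open); "finger_force": force on a finger pad.
Only numpy, scipy, OpenCV 4.12 (cv2) and the standard library are available. Lean on these libraries where they do the work, as an engineer would, in place of code of your own. Each camera call takes 0.05 s, during which the arm holds its last target. There are 200 camera calls.

## Task

Take the bronze bushing from the parts stand and fit it, nose down, into the bore of the blue bearing block, then press it in by feel until its shoulder sits flush on the block's face, upright, and let go. Feel for the bore, which is off-centre, with light touches, and stop pressing as soon as the shoulder bottoms: never push on the block with more than 60 newtons. Leave the white plastic bushing in the stand and the beaker and bottle where they are.

Things in the scene. Friction and masses are not known exactly. Their poses are not given: they have to be found in the camera images.
- bronze_bushing: bronze-coloured (brass yellow) flanged bushing, standing upright, nose down, in one hole of the grey stand; 0.13 to 0.24 kg. Bottom up: nose 28 mm in diameter, 22 mm long, its bottom edge bevelled to 25 mm over the lowest 2 mm; shoulder flange 52 mm in diameter, 6 mm thick; round spigot on top, to be gripped. Origin: centre of the nose's bottom face, z up along the axis
- bronze_bushing_shoulder (a point): centre of the underside of the bronze bushing's flange, 22 mm above its origin
- bronze_bushing_spigot (a point): root of the bronze bushing's spigot, on its axis, 28 mm above its origin, level with the flange's top. The spigot is 26 mm in diameter and 30 mm tall from here, solid (the dark disc on top is only drawn). If the fingertips rest on the flange while they grip the spigot, the bushing cannot slip up in the grip
- housing: blue bearing block, fixed to the worktop: foot 100 x 140 x 10 mm, square body 92 x 92 mm, flat top 48 mm up. Let into its middle, flush with the top, is a pale round aluminium cartridge, 68 mm in diameter, turned to an unknown angle (it stays so). The bore in it is eccentric: its centre lies 4 mm from the block's middle in an unknown horizontal direction. Origin: centre of the underside, z up
- housing_face (a point): middle of the block's hard top face, where the shoulder must sit; the bore, 29.2 mm wide, is 4 mm off this point. The nose enters if within about 1.5 mm of the bore's centre, else it stands on the face. It goes in freely for 12 to 16 mm, then pushes a tight ring ahead, which resists with about 9 N (and stays where pushed) until the flange bottoms after 22 mm in all
- plastic_bushing: white plastic bushing of the same shape in the stand's other hole; not to be used. Which hole holds which bushing varies
- stand: grey block, 70 x 160 x 30 mm, fixed to the worktop; two holes 32 mm wide and 25 mm deep, 40 mm either side of its middle along its own y; the bushings hang in them by their flanges. Origin: centre of its underside, z up
- beaker: small glass beaker, 56 x 62 x 68 mm, standing behind the stand; origin: centre of its underside
- buffer_bottle: bottle with blue cap, 66 mm in diameter, 136 mm tall, standing behind the block; origin: centre of its underside
Not all that is in view belongs to the job. There is more than one size of the bronze_bushing; the one meant has the size given above.

How it is judged:
By the outcome, as a careful person would: the job done as asked, in the order asked, and still so for the second after the job is handed in, with the robot touching nothing.
It also fails if it takes over 64 s, if anything falls off the work surface, if the arm or the gripper's body presses on something with over 40 N, if the wrist force passes 120 N, or if a joint passes its speed limit or range.

## Working session

There is one attempt and no reset: what is moved stays moved. The work goes in short steps, Python scripts to look and compute and a tool call to move; the robot and the scene stay as the last step left them, time stands still between calls to the robot, and variables do not carry over. Pictures are saved under pics/ and viewed, at most 10 in all, crops included, and the job is handed in when it is done.

Besides the shell and the picture viewer there is one more tool, called after "Call:" as name([rows], argument=value, ...), one row to a line, values as JSON. move_arm: Moves the arm, as the interface text tells. Its arguments: {"type":"object","properties":{"motion":{"type":"array"},"squeeze":{"type":"number"}},"required":["motion"]}

```bash
mkdir -p pics
cat > h.py <<'E'
import numpy as np, cv2
from bench import robot, imaging
def snap(n,tag):
    p,d=imaging.read_camera(n); np.savez(f'{tag}.npz',p=p,d=d); cv2.imwrite(f'pics/{tag}.png',p[:,:,::-1]); return p,d
def cloud(n,d):
    i=imaging.camera_info(n);K=np.array(i['mtx']);T=np.array(i['pose'])
    v,u=np.mgrid[:d.shape[0],:d.shape[1]]
    P=np.stack([(u-K[0,2])/K[0,0]*d,-(v-K[1,2])/K[1,1]*d,-d],-1)
    return P@T[:3,:3].T+T[:3,3]
E
python3 - <<'E'
from h import *
for n in('top','side'):
    snap(n,n+'0'); i=imaging.camera_info(n); print(n,i)
s=robot.read_state();print(s,robot.grasp_offset)
a=[cv2.imread(f'pics/{n}0.png') for n in('top','side')]
E
```

```text
top {'mtx': array([[515.71243325,   0.        , 278.80007385],
       [  0.        , 515.71243325, 208.79160764],
       [  0.        ,   0.        ,   1.        ]]), 'pose': array([[ 0.01227289,  0.99224786, -0.12366716,  0.50048977],
       [-0.99984667,  0.01063284, -0.01391311, -0.13071198],
       [-0.01249032,  0.12381895,  0.99222621,  0.94371879],
       [ 0.        ,  0.        ,  0.        ,  1.        ]])}
side {'mtx': array([[466.00242501,   0.        , 279.84183996],
       [  0.        , 466.00242501, 208.39625713],
       [  0.        ,   0.        ,   1.        ]]), 'pose': array([[-0.81107314,  0.36653123, -0.45586754,  0.24049845],
       [-0.58468814, -0.5310842 ,  0.61326125,  0.3985976 ],
       [-0.01732465,  0.76394007,  0.64505459,  0.60005829],
       [ 0.        ,  0.        ,  0.        ,  1.        ]])}
{'time': 0.1, 'qpos': array([-1.24029704e+00,  5.26008668e-02,  1.40127516e+00, -2.09334971e-05,
        1.68853129e+00, -7.02935488e-02]), 'qvel': array([-0.00036341, -0.00036477,  0.00041315, -0.00233229,  0.00244621,
        0.00140888]), 'effort': array([-1.60606572e-02, -3.78828800e+01, -3.57302856e+01, -1.07016944e-02,
        4.54542786e-02,  1.33748501e-03]), 'eef_pos': array([ 0.20480132, -0.48325418,  0.23082287]), 'tcp_rot': array([-4.02538729e-04,  9.79987908e-01,  1.99056612e-01, -6.31523395e-05]), 'ft_force': array([ 0.97842252,  0.05584379, -0.69607038]), 'torque': array([0.08537786, 0.07085458, 0.05643095]), 'finger_force': 0.23762156255543232, 'width': 1.0027990839534504} -0.0187
```

View pics/top0.png

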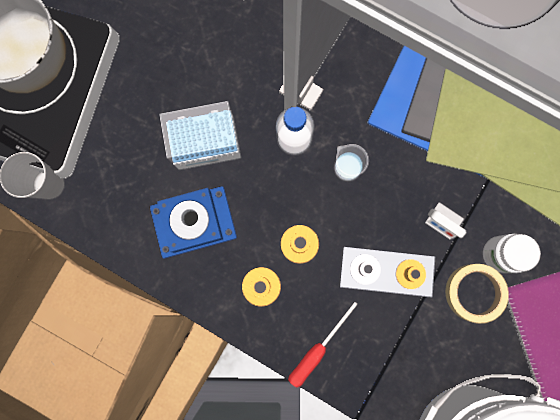

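View pics/side0.png

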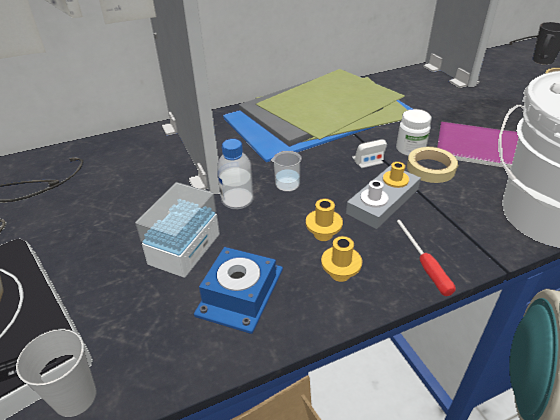

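The top view shows the stand with the white bushing at (367,268) and the bronze one at (411,274). The block is at (192,221) with its bore near (190,217), and two loose decoy bronze bushings lie at (300,244) and (261,287).

```bash
cat > m.py <<'E'
from h import *
f=np.load('top0.npz');p=f['p'];d=f['d'];P=cloud('top',d)
i=imaging.camera_info('top');K=np.array(i['mtx']);T=np.array(i['pose'])
def px2w(u,v,z):
    r=T[:3,:3]@np.array([(u-K[0,2])/K[0,0],-(v-K[1,2])/K[1,1],-1]);return T[:3,3]+r*(z-T[2,3])/r[2]
hsv=cv2.cvtColor(p,cv2.COLOR_RGB2HSV)
def reg(m,u0,u1,v0,v1):
    o=np.zeros_like(m);o[v0:v1,u0:u1]=m[v0:v1,u0:u1];return o
Z=P[:,:,2]
def circ(m,z):
    c,_=cv2.findContours(m.astype(np.uint8),0,1);c=max(c,key=cv2.contourArea)[:,0,:]
    w=np.array([px2w(a,b,z)[:2] for a,b in c]).astype(np.float32)
    return cv2.minEnclosingCircle(w),w
# flange bronze
for nm,m in(('bronze',reg((hsv[...,1]>120)&(abs(hsv[...,0].astype(int)-23)<8),385,436,250,297)),('decoyA',reg((hsv[...,1]>120)&(abs(hsv[...,0].astype(int)-23)<8),275,325,220,268))):
    q=P[m&(Z>0.0)];zz=q[:,2];print(nm,m.sum(),np.percentile(zz,[5,25,50,75,95]))
    for lo,hi in((.028,.045),(.055,.075)):
        k=q[(zz>lo)&(zz<hi)];print(lo,len(k),k.mean(0) if len(k) else '', np.ptp(k,axis=0) if len(k) else '')
# spigot top by height
k=P[reg((Z>.056)&(Z<.08),385,436,250,297)];print('spig top',len(k),k.mean(0),np.ptp(k,axis=0))
k=P[reg((Z>.056)&(Z<.08),345,385,245,290)];print('white spig top',len(k),k.mean(0),np.ptp(k,axis=0))
# housing
blue=reg((Z>.04)&(Z<.056),140,245,180,262);q=P[blue];print('face',len(q),np.median(q[:,2]))
cc,w=circ(blue,np.median(q[:,2]));print('body rect',cv2.minAreaRect(w))
pale=reg((hsv[...,1]<60)&(hsv[...,2]>130),150,230,190,250)
for n in(0,):
    c,w=circ(pale,.048);print('cartridge',c,cv2.fitEllipse(w))
dark=reg(hsv[...,2]<110,178,204,204,232)&~(hsv[...,1]>150)
c,w=circ(dark,.048);print('bore',c,cv2.fitEllipse(w))
st=reg((Z>.02)&(Z<.036),335,440,240,300);c,w=circ(st,.03);print('stand',cv2.minAreaRect(w))
def up(u0,u1,v0,v1,s):return cv2.resize(p[v0:v1,u0:u1,::-1],None,fx=s,fy=s,interpolation=cv2.INTER_CUBIC)
cv2.imwrite('pics/crop.png',np.hstack([up(150,240,180,262,4),up(340,440,230,312,4)]))
E
python3 m.py
```

```text
bronze 604 [0.03405778 0.03556069 0.03709857 0.05351133 0.06723054]
0.028 436 [ 0.50166692 -0.34583781  0.0363548 ] [0.04855685 0.05144804 0.01375408]
0.055 145 [ 0.50265549 -0.34654425  0.06499935] [0.02524366 0.02631235 0.01433494]
decoyA 1003 [0.03350092 0.03512218 0.03641778 0.03844102 0.07542746]
0.028 780 [ 0.55182854 -0.15406922  0.03594061] [0.06537809 0.06352407 0.01511002]
0.055 133 [ 0.55252965 -0.15457585  0.07331285] [0.0318158  0.0320707  0.01770722]
spig top 213 [ 0.50249261 -0.34752946  0.0656831 ] [0.02524366 0.02631235 0.01434564]
white spig top 199 [ 0.51013768 -0.2681221   0.06572362] [0.02527528 0.02460024 0.01448743]
face 2575 0.04792363602406291
body rect ((0.5921962857246399, 0.03973035886883736), (0.09283944219350815, 0.09277259558439255), 16.198097229003906)
cartridge ((0.5917972326278687, 0.03935630992054939), 0.03450263291597366) ((0.5917515754699707, 0.03922522813081741), (0.06707999110221863, 0.06743000447750092), 161.11985778808594)
bore ((0.5952136516571045, 0.038127362728118896), 0.013975771144032478) ((0.5949190855026245, 0.037566836923360825), (0.024613725021481514, 0.02737179398536682), 53.175689697265625)
stand ((0.506534993648529, -0.30828654766082764), (0.16108262538909912, 0.06997045874595642), 84.42912292480469)
```

View pics/crop.png

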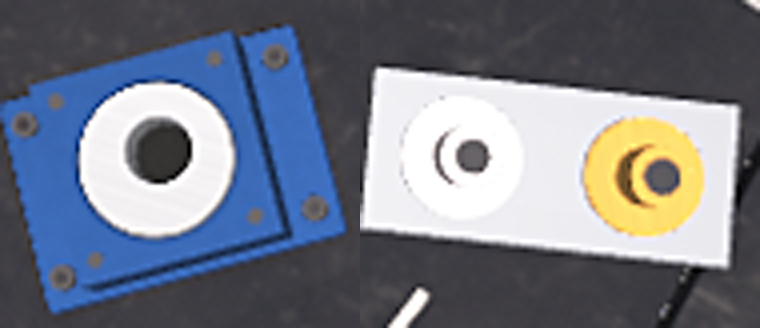

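Run:
```python
from h import *
P=cloud('top',np.load('top0.npz')['d'])
for u,v in((480,410),(440,400),(540,400),(515,245),(475,290),(440,220),(200,330),(150,320),(100,290),(200,130),(295,118),(300,60),(350,160),(350,20),(60,150)): print('t',u,v,P[v,u].round(3))
S=cloud('side',np.load('side0.npz')['d'])
for u,v in((530,200),(540,120),(185,100),(540,320)): print('s',u,v,S[v,u].round(3))
```

```text
t 480 410 [ 0.316 -0.402  0.198]
t 440 400 [ 0.308 -0.373  0.11 ]
t 540 400 [ 0.328 -0.49   0.188]
t 515 245 [ 0.551 -0.509  0.088]
t 475 290 [ 0.475 -0.472  0.   ]
t 440 220 [ 0.595 -0.396  0.056]
t 200 330 [ 0.351  0.09  -0.424]
t 150 320 [ 0.411  0.12  -0.031]
t 100 290 [ 0.451  0.354 -0.417]
t 200 130 [0.738 0.015 0.101]
t 295 118 [ 0.75  -0.144  0.134]
t 300 60 [ 0.819 -0.149  0.202]
t 350 160 [ 0.707 -0.246  0.02 ]
t 350 20 [ 0.988 -0.251 -0.002]
t 60 150 [0.712 0.27  0.056]
s 530 200 [ 0.263 -0.364  0.078]
s 540 120 [ 0.294 -0.361  0.228]
s 185 100 [ 0.899 -0.178  0.167]
s 540 320 [0.205 0.06  0.251]
```

Call:
move_arm([
  {"rot": [0,0,-0.14625],"slide": [0,0,0],"fingers": 0},
  {"rot": [0,0,-0.14625],"slide": [0,0,0],"fingers": 0},
  {"rot": [0,0,-0.14625],"slide": [0,0,0],"fingers": 0},
  {"rot": [0,0,-0.14625],"slide": [0,0,0],"fingers": 0},
  {"rot": [0,0,-0.14625],"slide": [0,0,0],"fingers": 0},
  {"rot": [0,0,-0.14625],"slide": [0,0,0],"fingers": 0},
  {"rot": [0,0,-0.14625],"slide": [0,0,0],"fingers": 0},
  {"rot": [0,0,-0.14625],"slide": [0,0,0],"fingers": 0},
])

```text
time: 0.9
eef_pos: [0.2048, -0.4833, 0.2308]
tcp_rot: [-0.0, 0.705, 0.709, 0.0]
ft_force: [-0.1, -0.5, -0.6]
width: 0.999
finger_force: 0.2
```

Run:
```python
from h import *
snap('side','side1');snap('top','top1')
for n in('top','side'):
    q=cloud(n,np.load(n+'1.npz')['d']).reshape(-1,3);q=q[(q[:,0]>.1)&(q[:,0]<.42)&(q[:,1]<-.25)&(q[:,1]>-.7)]
    for lo in np.arange(.02,.5,.04):
        k=q[(q[:,2]>lo)&(q[:,2]<lo+.04)]
        if len(k)>5: print(n,lo.round(2),len(k),k.min(0).round(3)[:2],k.max(0).round(3)[:2])
```

```text
top 0.02 238 [ 0.257 -0.482] [ 0.42  -0.366]
top 0.06 423 [ 0.271 -0.478] [ 0.319 -0.352]
top 0.1 767 [ 0.278 -0.473] [ 0.352 -0.351]
top 0.14 721 [ 0.288 -0.492] [ 0.358 -0.371]
top 0.18 273 [ 0.299 -0.496] [ 0.349 -0.382]
top 0.22 1435 [ 0.311 -0.499] [ 0.341 -0.379]
side 0.02 1133 [ 0.196 -0.436] [ 0.315 -0.353]
side 0.06 719 [ 0.208 -0.445] [ 0.319 -0.33 ]
side 0.1 1575 [ 0.217 -0.441] [ 0.353 -0.329]
side 0.14 1185 [ 0.234 -0.495] [ 0.359 -0.341]
side 0.18 882 [ 0.248 -0.495] [ 0.35  -0.345]
side 0.22 1717 [ 0.259 -0.533] [ 0.34  -0.333]
```

View pics/side1.png

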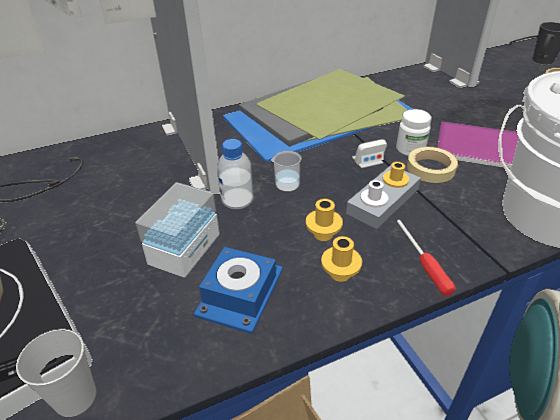

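Run:
```python
from h import *
from scipy.optimize import least_squares
Q=[]
for n in('top','side'):
    i=imaging.camera_info(n);T=np.array(i['pose']);K=np.array(i['mtx'])
    for w in([.205,-.483,.231],[.205,-.483,.35]):
        c=T[:3,:3].T@(np.array(w)-T[:3,3]);print(n,'tcp px',K[0,0]*c[0]/-c[2]+K[0,2],K[1,1]*-c[1]/-c[2]+K[1,2])
    q=cloud(n,np.load(n+'1.npz')['d']).reshape(-1,3);Q.append(q[(q[:,0]>.1)&(q[:,0]<.42)&(q[:,1]<-.25)&(q[:,1]>-.7)])
q=np.vstack(Q)
for lo in np.arange(.03,.3,.03):
    k=q[(q[:,2]>lo)&(q[:,2]<lo+.03)]
    if len(k)<20: continue
    r=least_squares(lambda p:np.hypot(k[:,0]-p[0],k[:,1]-p[1])-p[2],[.23,-.45,.09],loss='soft_l1',f_scale=.003);print(lo.round(2),len(k),r.x.round(3),r.cost, k[:,2].max())
print(q[:,2].max())
```

```text
top tcp px 555.7455307339942 507.18208415598986
top tcp px 614.055086070392 557.6398732655094
side tcp px 616.3559593890257 102.5167927337515
side tcp px 652.6227293018133 28.889564738121948
0.03 1005 [ 0.219 -0.452  0.096] 0.0006375746946183561 0.05999371120955965
0.06 889 [ 0.219 -0.452  0.098] 0.0004597339493354558 0.08996443780206964
0.09 1681 [ 0.203 -0.451  0.116] 0.025892438950682887 0.11999121628668674
0.12 1282 [ 0.102 -0.633  0.316] 0.012076998134239776 0.14997785777087042
0.15 1538 [ 0.165 -0.512  0.185] 0.014642178536223042 0.17999607004361973
0.18 1030 [ 0.204 -0.468  0.129] 0.002564997285341867 0.20999350246934362
0.21 2112 [ 0.19  -0.45   0.133] 0.04639402902380414 0.23998983918677635
0.24 1165 [ 0.215 -0.451  0.116] 0.012353211341144844 0.25148064460141106
0.25148064460141106
```

A white bucket stands around the start pose (rim z≈0.25), so I raise straight up before crossing.

Call:
move_arm([
  {"rot": [0,0,-0.002],"slide": [0,0,-0.02],"fingers": 0},
  {"rot": [0,0,0],"slide": [0,0,-0.03],"fingers": 0},
  {"rot": [0,0,0],"slide": [0,0,-0.03],"fingers": 0},
  {"rot": [0,0,0],"slide": [0,0,-0.03],"fingers": 0},
  {"rot": [0,0,0],"slide": [0,0,0],"fingers": 0},
])

```text
time: 1.5
eef_pos: [0.2051, -0.4841, 0.3458]
tcp_rot: [0.003, 0.708, 0.706, -0.002]
ft_force: [0.2, 1.1, -0.5]
width: 1.0
finger_force: 0.0
```

Call:
move_arm([
  {"rot": [0,0,0],"slide": [0.017,0.0372,0],"fingers": 0},
  {"rot": [0,0,0],"slide": [0.017,0.0372,0],"fingers": 0},
  {"rot": [0,0,0],"slide": [0.017,0.0372,0],"fingers": 0},
  {"rot": [0,0,0],"slide": [0.017,0.0372,0],"fingers": 0},
  {"rot": [0,0,0],"slide": [0.017,0.0372,0],"fingers": 0},
  {"rot": [0,0,0],"slide": [0.017,0.0372,0],"fingers": 0},
  {"rot": [0,0,0],"slide": [0.017,0.0372,0],"fingers": 0},
  {"rot": [0,0,0],"slide": [0.017,0.0372,0],"fingers": 0},
])

```text
time: 2.3
eef_pos: [0.5035, -0.3457, 0.3394]
tcp_rot: [-0.001, 0.708, 0.707, -0.0]
ft_force: [0.1, -1.4, -1.2]
width: 1.001
finger_force: 0.0
```

Call:
move_arm([
  {"rot": [0,0,0],"slide": [0,0,0.04],"fingers": 0},
  {"rot": [0,0,0],"slide": [0,0,0.05],"fingers": 0},
  {"rot": [0,0,0],"slide": [0,0,0.05],"fingers": 0},
  {"rot": [0,0,0],"slide": [0,0,0.05],"fingers": 0},
  {"rot": [0,0,0],"slide": [0,0,0.03],"fingers": 0},
  {"rot": [0,0,0],"slide": [0,0,0],"fingers": 0},
  {"rot": [0,0,0],"slide": [0,0,0],"fingers": 0},
])

```text
time: 3.0
eef_pos: [0.502, -0.3467, 0.1213]
tcp_rot: [-0.0, 0.707, 0.707, -0.0]
ft_force: [0.0, -0.6, -0.8]
width: 1.001
finger_force: 0.0
```

Run:
```python
from h import *
p,d=snap('top','top2');s=robot.read_state();print(s['eef_pos'],s['tcp_rot'],s['ft_force'])
p2,_=snap('side','side2')
f=lambda a,u0,u1,v0,v1:cv2.resize(a[v0:v1,u0:u1,::-1],(390,390),interpolation=cv2.INTER_CUBIC)
cv2.imwrite('pics/c2.png',np.hstack([f(p,350,480,210,340),f(p2,340,470,90,220)]))
```

```text
[ 0.50277497 -0.34729688  0.12315992] [1.28627074e-03 7.06845627e-01 7.07366658e-01 1.27758565e-04] [ 0.32675803 -0.97544331 -1.22523423]
```

View pics/c2.png

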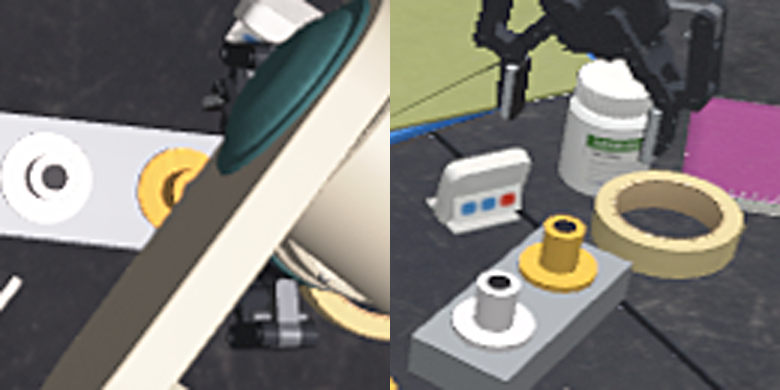

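The left crop shows the gripper over the bronze bushing, with its fingers fore and aft of the stand. The side crop (right) shows the way down is clear.

Call:
move_arm([
  {"rot": [0,0,0],"slide": [0,0,0.03],"fingers": 0},
  {"rot": [0,0,0],"slide": [0,0,0.03],"fingers": 0},
  {"rot": [0,0,0],"slide": [0,0,0.016],"fingers": 0},
  {"rot": [0,0,0],"slide": [0,0,0],"fingers": 0},
  {"rot": [0,0,0],"slide": [0,0,0],"fingers": 140},
  {"rot": [0,0,0],"slide": [0,0,0],"fingers": 160},
  {"rot": [0,0,0],"slide": [0,0,0],"fingers": 200},
  {"rot": [0,0,0],"slide": [0,0,0],"fingers": 255},
], squeeze=20)

```text
time: 3.9
eef_pos: [0.5026, -0.3472, 0.0464]
tcp_rot: [0.001, 0.706, 0.708, 0.0]
ft_force: [-0.3, -0.2, -1.3]
width: 0.327
finger_force: 0.0
```

Call:
move_arm([
  {"rot": [0,0,0],"slide": [0,0,0],"fingers": 255},
  {"rot": [0,0,0],"slide": [0,0,0],"fingers": 255},
  {"rot": [0,0,0],"slide": [0,0,0],"fingers": 255},
  {"rot": [0,0,0],"slide": [0,0,0],"fingers": 255},
])

```text
time: 4.3
eef_pos: [0.5025, -0.3471, 0.0464]
tcp_rot: [0.001, 0.706, 0.708, 0.0]
ft_force: [-2.0, 1.4, 6.0]
width: 0.293
finger_force: 19.7
```

Call:
move_arm([
  {"rot": [0,0,0],"slide": [0,0,0.0015],"fingers": 255},
  {"rot": [0,0,0],"slide": [0,0,0.0015],"fingers": 255},
  {"rot": [0,0,0],"slide": [0,0,0],"fingers": 255},
])

```text
time: 4.6
eef_pos: [0.5026, -0.3472, 0.0463]
tcp_rot: [0.001, 0.706, 0.708, -0.0]
ft_force: [-10.1, 7.5, 22.7]
width: 0.3
finger_force: 21.4
```

Call:
move_arm([
  {"rot": [0,0,0],"slide": [0,0,-0.003],"fingers": 255},
  {"rot": [0,0,0],"slide": [0,0,0],"fingers": 150},
  {"rot": [0,0,0],"slide": [0,0,0],"fingers": 150},
  {"rot": [0,0,0],"slide": [0,0,0.002],"fingers": 150},
  {"rot": [0,0,0],"slide": [0,0,0.002],"fingers": 150},
  {"rot": [0,0,0],"slide": [0,0,0],"fingers": 150},
])

```text
time: 5.2
eef_pos: [0.5019, -0.3466, 0.0404]
tcp_rot: [-0.001, 0.706, 0.708, -0.0]
ft_force: [-0.2, 0.6, -0.7]
width: 0.412
finger_force: 0.0
```

Call:
move_arm([
  {"rot": [0,0,0],"slide": [0,0,0.002],"fingers": 160},
  {"rot": [0,0,0],"slide": [0,0,0.001],"fingers": 160},
  {"rot": [0,0,0],"slide": [0,0,0],"fingers": 160},
])

```text
time: 5.5
eef_pos: [0.5021, -0.3468, 0.038]
tcp_rot: [-0.0, 0.706, 0.708, -0.0]
ft_force: [0.1, 0.1, -1.5]
width: 0.371
finger_force: 0.0
```

Call:
move_arm([
  {"rot": [0,0,0],"slide": [0,0,0.001],"fingers": 165},
  {"rot": [0,0,0],"slide": [0,0,0],"fingers": 165},
])

```text
time: 5.7
eef_pos: [0.5021, -0.3468, 0.0372]
tcp_rot: [-0.0, 0.706, 0.708, -0.0]
ft_force: [-0.1, -0.2, -1.3]
width: 0.351
finger_force: 0.0
```

Call:
move_arm([
  {"rot": [0,0,0],"slide": [0,0,0.001],"fingers": 165},
  {"rot": [0,0,0],"slide": [0,0,0],"fingers": 165},
])

```text
time: 5.9
eef_pos: [0.5021, -0.3468, 0.0362]
tcp_rot: [-0.0, 0.706, 0.708, -0.0]
ft_force: [-0.8, -0.4, -1.7]
width: 0.353
finger_force: 0.0
```

Call:
move_arm([
  {"rot": [0,0,0],"slide": [0,0,0.001],"fingers": 165},
  {"rot": [0,0,0],"slide": [0,0,0],"fingers": 165},
])

```text
time: 6.1
eef_pos: [0.5023, -0.3469, 0.0356]
tcp_rot: [0.0, 0.706, 0.708, 0.0]
ft_force: [-1.1, -0.2, 1.2]
width: 0.354
finger_force: 1.0
```

Call:
move_arm([
  {"rot": [0,0,0],"slide": [0,0,-0.0005],"fingers": 165},
  {"rot": [0,0,0],"slide": [0,0,0],"fingers": 255},
  {"rot": [0,0,0],"slide": [0,0,0],"fingers": 255},
  {"rot": [0,0,0],"slide": [0,0,0],"fingers": 255},
  {"rot": [0,0,0],"slide": [0,0,0],"fingers": 255},
], squeeze=80)

```text
time: 6.6
eef_pos: [0.5025, -0.3469, 0.0362]
tcp_rot: [0.0, 0.706, 0.708, 0.0]
ft_force: [1.4, 0.6, 2.8]
width: 0.283
finger_force: 79.3
```

Call:
move_arm([
  {"rot": [0,0,0],"slide": [0,0,-0.01],"fingers": 255},
  {"rot": [0,0,0],"slide": [0,0,-0.03],"fingers": 255},
  {"rot": [0,0,0],"slide": [0,0,-0.04],"fingers": 255},
  {"rot": [0,0,0],"slide": [0,0,-0.03],"fingers": 255},
  {"rot": [0,0,0],"slide": [0,0,0],"fingers": 255},
  {"rot": [0,0,0],"slide": [0,0,0],"fingers": 255},
  {"rot": [0,0,0],"slide": [0,0,0],"fingers": 255},
])

```text
time: 7.3
eef_pos: [0.5012, -0.3461, 0.143]
tcp_rot: [-0.002, 0.706, 0.708, -0.0]
ft_force: [0.3, -0.3, -3.0]
width: 0.276
finger_force: 81.1
```

Call:
move_arm([
  {"rot": [0,0,0],"slide": [0.02,0.005,0],"fingers": 255},
  {"rot": [0,0,0],"slide": [0.04,0.01,0],"fingers": 255},
  {"rot": [0,0,0],"slide": [0.04,0.01,0],"fingers": 255},
  {"rot": [0,0,0],"slide": [0.04,0.01,0],"fingers": 255},
  {"rot": [0,0,0],"slide": [0.04,0.01,0],"fingers": 255},
  {"rot": [0,0,0],"slide": [0.04,0.01,0],"fingers": 255},
  {"rot": [0,0,0],"slide": [0.04,0.01,0],"fingers": 255},
  {"rot": [0,0,0],"slide": [0.04,0.01,0],"fingers": 255},
])

```text
time: 8.1
eef_pos: [0.5757, -0.0449, 0.1434]
tcp_rot: [-0.002, 0.706, 0.708, -0.001]
ft_force: [0.8, -0.4, -3.3]
width: 0.278
finger_force: 81.1
```

Call:
move_arm([
  {"rot": [0,0,0],"slide": [0.04,0.01,0],"fingers": 255},
  {"rot": [0,0,0],"slide": [0.03,0.008,0],"fingers": 255},
  {"rot": [0,0,0],"slide": [0.016,0,0],"fingers": 255},
  {"rot": [0,0,0],"slide": [0,0,0],"fingers": 255},
  {"rot": [0,0,0],"slide": [0,0,0],"fingers": 255},
  {"rot": [0,0,0],"slide": [0,0,0],"fingers": 255},
])

```text
time: 8.7
eef_pos: [0.5941, 0.038, 0.1453]
tcp_rot: [-0.0, 0.707, 0.707, -0.001]
ft_force: [-0.3, 0.0, -3.2]
width: 0.283
finger_force: 81.1
```

Run:
```python
from h import *
p,d=snap('top','top3');p2,d2=snap('side','side3');s=robot.read_state();print(s['eef_pos'],s['tcp_rot'],s['ft_force'])
f=lambda a,u0,u1,v0,v1:cv2.resize(a[v0:v1,u0:u1,::-1],(390,390),interpolation=cv2.INTER_CUBIC)
cv2.imwrite('pics/c3.png',np.hstack([f(p,125,255,155,285),f(p2,170,300,190,320)]))
```

```text
[0.59427778 0.03807842 0.14567064] [ 1.06183485e-05  7.07031663e-01  7.07181869e-01 -1.78300149e-04] [-0.42078892 -0.76960502 -2.98264072]
```

View pics/c3.png

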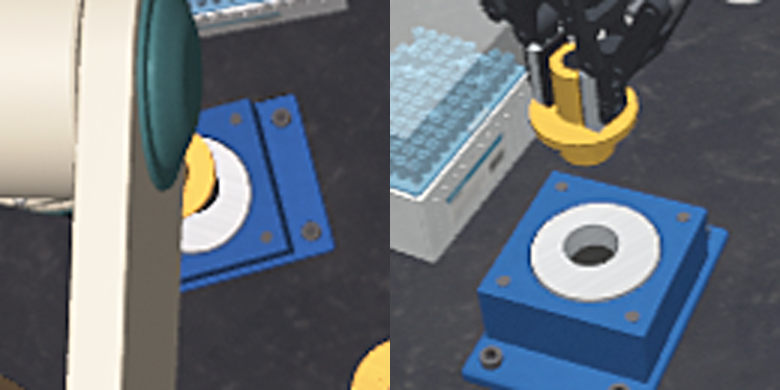

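Run:
```python
from h import *
i=imaging.camera_info('side');T=np.array(i['pose']);K=np.array(i['mtx'])
def proj(w):
    c=(np.atleast_2d(w)-T[:3,3])@T[:3,:3];u=K[0,0]*c[:,0]/-c[:,2]+K[0,2];v=K[1,1]*c[:,1]/c[:,2]+K[1,2]
    return np.c_[390+3*(u+.5-170)-.5,3*(v+.5-190)-.5]
def ext(x,y,z,r):
    t=np.linspace(0,6.2832,200);q=proj(np.c_[x+r*np.cos(t),y+r*np.sin(t),0*t+z]);return q.min(0).round(1),q.max(0).round(1)
s=robot.read_state()['eef_pos'];x,y,z=s
print('nose bottom(r12.5)',ext(x,y,z-.028,.0125));print('flange low',ext(x,y,z-.006,.026));print('flange top',ext(x,y,z,.026))
print('cart',ext(.592,.0395,.048,.034));print('bore',ext(.5957,.0386,.048,.0146))
for dx,dy in((.001,0),(0,.001)): print(proj([x+dx,y+dy,.048])-proj([x,y,.048]))
```

```text
nose bottom(r12.5) (array([558.6, 134.4]), array([609.1, 169.5]))
flange low (array([526.5,  83.8]), array([633.8, 156.6]))
flange top (array([525.2,  74.7]), array([633. , 147.4]))
cart (array([531.3, 203.3]), array([660.6, 300.4]))
bore (array([564.1, 225.7]), array([619.4, 267.1]))
[[-1.45672681 -0.81094432]]
[[-1.21255695  1.16451765]]
```

```bash
cat > fit.py <<'E'
from h import *
from scipy.optimize import least_squares
i=imaging.camera_info('side');T=np.array(i['pose']);K=np.array(i['mtx'])
def proj(w):
    c=(np.atleast_2d(w)-T[:3,3])@T[:3,:3];return np.c_[K[0,0]*c[:,0]/-c[:,2]+K[0,2],K[1,1]*c[:,1]/c[:,2]+K[1,2]]
p=np.load('side3.npz')['p'];h=cv2.cvtColor(p,cv2.COLOR_RGB2HSV)
m=(h[...,1]>100)&(abs(h[...,0].astype(int)-23)<9);o=np.zeros_like(m);o[205:250,205:260]=m[205:250,205:260]
m=cv2.GaussianBlur(o.astype(np.float32),(0,0),.7)
s=robot.read_state()['eef_pos']
t=np.linspace(0,2*np.pi,400)
def ring(c,z,r):return proj(np.c_[c[0]+r*np.cos(t),c[1]+r*np.sin(t),0*t+c[2]+z])
def render(q):
    c=s+q;im=np.zeros((420*4,560*4),np.uint8)
    for a in([(-.028,.0125),(-.026,.014)],[(-.026,.014),(-.006,.014)],[(-.006,.026),(0,.026)]):
        pts=np.vstack([ring(c,z,r) for z,r in a]);hu=cv2.convexHull(pts.astype(np.float32))[:,0]
        cv2.fillConvexPoly(im,np.round((hu+.5)*4*16-8).astype(np.int32),1,shift=4)
    im=cv2.resize(im.astype(np.float32),(560,420),interpolation=cv2.INTER_AREA);return cv2.GaussianBlur(im,(0,0),.7)
# use only pixels below flange-top centre line
vc=int(proj(s)[0,1])+3
def cost(q):return ((render(q)-m)[vc:250,200:262]**2).sum()
from scipy.optimize import minimize
for dz in(-.001,0,.001):
    r=minimize(lambda q:cost(np.r_[q,dz]),[0,-.001],method='Nelder-Mead',options=dict(initial_simplex=[[0,0],[.002,0],[0,-.003]],xatol=1e-4));print(dz,r.x*1e3,r.fun,cost(np.zeros(3)))
E
python3 fit.py
```

```text
-0.001 [ 1.27987576 -4.04385853] 31.610654830932617 63.806385
0 [ 0.4606805  -3.40111217] 31.68453598022461 63.806385
0.001 [-0.23438692 -2.64484262] 31.739803314208984 63.806385
```

Call:
move_arm([
  {"rot": [0,0,0],"slide": [0.003,0.0012,0.02],"fingers": 255},
  {"rot": [0,0,0],"slide": [0,0,0.025],"fingers": 255},
  {"rot": [0,0,0],"slide": [0,0,0.02],"fingers": 255},
  {"rot": [0,0,0],"slide": [0,0,0],"fingers": 255},
  {"rot": [0,0,0],"slide": [0,0,0],"fingers": 255},
  {"rot": [0,0,0],"slide": [0,0,0],"fingers": 255},
])

```text
time: 9.4
eef_pos: [0.5964, 0.042, 0.0826]
tcp_rot: [0.001, 0.707, 0.708, 0.001]
ft_force: [-0.8, -0.4, -2.6]
width: 0.28
finger_force: 81.2
```

Run:
```python
from h import *
p2,d2=snap('side','side4');s=robot.read_state();print(s['eef_pos'],s['tcp_rot'],s['ft_force'])
cv2.imwrite('pics/c4.png',cv2.resize(p2[205:305,185:295,::-1],None,fx=6,fy=6,interpolation=cv2.INTER_CUBIC))
```

```text
[0.59644996 0.04214114 0.08256987] [0.00098996 0.70652885 0.70768292 0.00094395] [ 0.0649094  -0.3120382  -3.97826199]
```

View pics/c4.png

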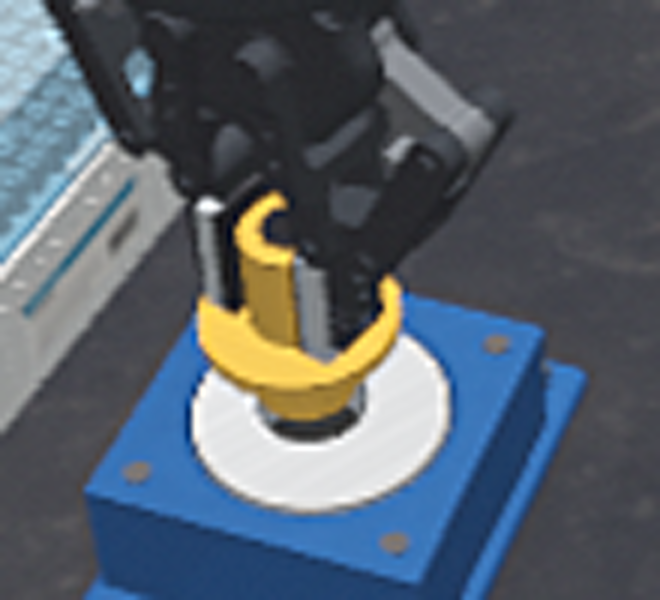

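The crop shows the nose (u 262–353, bottom edge at v≈418) right over the bore (centre about 312,402). I'll touch down.

Call:
move_arm([
  {"rot": [0,0,0],"slide": [0,0,0.002],"fingers": 255},
  {"rot": [0,0,0],"slide": [0,0,0.002],"fingers": 255},
  {"rot": [0,0,0],"slide": [0,0,0.002],"fingers": 255},
  {"rot": [0,0,0],"slide": [0,0,0.0015],"fingers": 255},
  {"rot": [0,0,0],"slide": [0,0,0.001],"fingers": 255},
  {"rot": [0,0,0],"slide": [0,0,0],"fingers": 255},
])

```text
time: 10.05
eef_pos: [0.596, 0.0418, 0.0725]
tcp_rot: [0.001, 0.707, 0.708, 0.0]
ft_force: [3.1, -3.5, -2.3]
width: 0.279
finger_force: 81.5
```

Call:
move_arm([
  {"rot": [0,0,0],"slide": [-0.0005,0.0005,0.001],"fingers": 255},
  {"rot": [0,0,0],"slide": [0,0,0.002],"fingers": 255},
  {"rot": [0,0,0],"slide": [0,0,0.001],"fingers": 255},
  {"rot": [0,0,0],"slide": [0,0,0],"fingers": 255},
])

```text
time: 10.45
eef_pos: [0.5962, 0.0417, 0.0681]
tcp_rot: [0.0, 0.706, 0.708, -0.0]
ft_force: [2.1, -2.7, -2.0]
width: 0.283
finger_force: 81.3
```

Call:
move_arm([
  {"rot": [0,0,0],"slide": [0,0,0.001],"fingers": 255},
  {"rot": [0,0,0],"slide": [0,0,0.001],"fingers": 255},
  {"rot": [0,0,0],"slide": [0,0,0.001],"fingers": 255},
  {"rot": [0,0,0],"slide": [0,0,0],"fingers": 255},
])

```text
time: 10.85
eef_pos: [0.5962, 0.0417, 0.0653]
tcp_rot: [0.0, 0.706, 0.708, 0.0]
ft_force: [2.1, -4.0, -0.7]
width: 0.281
finger_force: 81.5
```

Call:
move_arm([
  {"rot": [0,0,0],"slide": [-0.0005,0.0003,0.001],"fingers": 255},
  {"rot": [0,0,0],"slide": [0,0,0.001],"fingers": 255},
  {"rot": [0,0,0],"slide": [0,0,0.001],"fingers": 255},
  {"rot": [0,0,0],"slide": [0,0,0],"fingers": 255},
])

```text
time: 11.25
eef_pos: [0.5962, 0.0416, 0.0619]
tcp_rot: [-0.0, 0.706, 0.708, -0.0]
ft_force: [1.8, -1.0, -2.4]
width: 0.28
finger_force: 81.3
```

Call:
move_arm([
  {"rot": [0,0,0],"slide": [0,0,0.001],"fingers": 255},
  {"rot": [0,0,0],"slide": [0,0,0.001],"fingers": 255},
  {"rot": [0,0,0],"slide": [0,0,0.001],"fingers": 255},
  {"rot": [0,0,0],"slide": [0,0,0],"fingers": 255},
])

```text
time: 11.65
eef_pos: [0.5963, 0.0416, 0.0604]
tcp_rot: [-0.0, 0.706, 0.708, 0.0]
ft_force: [-3.3, -0.6, 5.5]
width: 0.282
finger_force: 82.8
```

Call:
move_arm([
  {"rot": [0,0,0],"slide": [0,0,0.001],"fingers": 255},
  {"rot": [0,0,0],"slide": [0,0,0.001],"fingers": 255},
  {"rot": [0,0,0],"slide": [0,0,0],"fingers": 255},
])

```text
time: 11.95
eef_pos: [0.5964, 0.0416, 0.0585]
tcp_rot: [-0.0, 0.706, 0.708, 0.0]
ft_force: [-3.0, -2.7, 6.1]
width: 0.281
finger_force: 82.9
```

Call:
move_arm([
  {"rot": [0,0,0],"slide": [0,0,0.001],"fingers": 255},
  {"rot": [0,0,0],"slide": [0,0,0.001],"fingers": 255},
  {"rot": [0,0,0],"slide": [0,0,0],"fingers": 255},
])

```text
time: 12.25
eef_pos: [0.5963, 0.0416, 0.0565]
tcp_rot: [-0.0, 0.706, 0.708, 0.0]
ft_force: [-3.8, -1.4, 7.3]
width: 0.283
finger_force: 82.9
```

Call:
move_arm([
  {"rot": [0,0,0],"slide": [0,0,0.001],"fingers": 255},
  {"rot": [0,0,0],"slide": [0,0,0],"fingers": 255},
])

```text
time: 12.45
eef_pos: [0.5964, 0.0416, 0.0556]
tcp_rot: [-0.0, 0.706, 0.708, 0.0]
ft_force: [-3.6, -1.8, 7.4]
width: 0.279
finger_force: 82.9
```

Call:
move_arm([
  {"rot": [0,0,0],"slide": [0,0,0.001],"fingers": 255},
  {"rot": [0,0,0],"slide": [0,0,0],"fingers": 255},
])

```text
time: 12.65
eef_pos: [0.5963, 0.0416, 0.0545]
tcp_rot: [-0.0, 0.706, 0.708, 0.0]
ft_force: [-3.4, -1.7, 6.5]
width: 0.285
finger_force: 82.9
```

Call:
move_arm([
  {"rot": [0,0,0],"slide": [0,0,0.001],"fingers": 255},
  {"rot": [0,0,0],"slide": [0,0,0],"fingers": 255},
])

```text
time: 12.85
eef_pos: [0.5964, 0.0416, 0.0541]
tcp_rot: [-0.0, 0.706, 0.708, 0.0]
ft_force: [-7.0, -1.6, 10.2]
width: 0.281
finger_force: 84.0
```

Call:
move_arm([
  {"rot": [0,0,0],"slide": [0,0,0.0005],"fingers": 255},
  {"rot": [0,0,0],"slide": [0,0,0],"fingers": 255},
])

```text
time: 13.05
eef_pos: [0.5964, 0.0416, 0.0541]
tcp_rot: [0.0, 0.706, 0.708, 0.0]
ft_force: [-7.0, -1.9, 12.7]
width: 0.28
finger_force: 84.4
```

Call:
move_arm([
  {"rot": [0,0,0],"slide": [0,0,0.001],"fingers": 255},
  {"rot": [0,0,0],"slide": [0,0,0],"fingers": 255},
])

```text
time: 13.25
eef_pos: [0.5964, 0.0416, 0.0541]
tcp_rot: [0.0, 0.706, 0.708, 0.0]
ft_force: [-10.2, -2.1, 18.8]
width: 0.28
finger_force: 85.7
```

Call:
move_arm([
  {"rot": [0,0,0],"slide": [0,0,0.0008],"fingers": 255},
  {"rot": [0,0,0],"slide": [0,0,0],"fingers": 255},
])

```text
time: 13.45
eef_pos: [0.5965, 0.0416, 0.0541]
tcp_rot: [0.0, 0.706, 0.708, 0.0]
ft_force: [-13.7, -3.0, 23.3]
width: 0.28
finger_force: 86.7
```

Call:
move_arm([
  {"rot": [0,0,0],"slide": [0,0,-0.002],"fingers": 255},
  {"rot": [0,0,0],"slide": [0,0,0],"fingers": 255},
  {"rot": [0,0,0],"slide": [0,0,0],"fingers": 255},
])

```text
time: 13.75
eef_pos: [0.5964, 0.0416, 0.0541]
tcp_rot: [0.0, 0.706, 0.708, 0.0]
ft_force: [-6.6, -2.5, 11.9]
width: 0.277
finger_force: 84.0
```

Call:
move_arm([
  {"rot": [0,0,0],"slide": [0,0,-0.0008],"fingers": 255},
  {"rot": [0,0,0],"slide": [0,0,0],"fingers": 170},
  {"rot": [0,0,0],"slide": [0,0,0],"fingers": 140},
  {"rot": [0,0,0],"slide": [0,0,0],"fingers": 100},
  {"rot": [0,0,0],"slide": [0,0,0],"fingers": 60},
  {"rot": [0,0,0],"slide": [0,0,0],"fingers": 0},
  {"rot": [0,0,0],"slide": [0,0,0],"fingers": 0},
  {"rot": [0,0,0],"slide": [0,0,0],"fingers": 0},
])

```text
time: 14.55
eef_pos: [0.5964, 0.0414, 0.0527]
tcp_rot: [-0.0, 0.706, 0.708, -0.0]
ft_force: [-0.3, -0.8, -1.1]
width: 0.995
finger_force: 0.0
```

Call:
move_arm([
  {"rot": [0,0,0],"slide": [0,0,-0.01],"fingers": 0},
  {"rot": [0,0,0],"slide": [0,0,-0.03],"fingers": 0},
  {"rot": [0,0,0],"slide": [0,0,-0.04],"fingers": 0},
  {"rot": [0,0,0],"slide": [0,0,-0.04],"fingers": 0},
  {"rot": [0,0,0],"slide": [0,0,-0.03],"fingers": 0},
  {"rot": [0,0,0],"slide": [0,0,0],"fingers": 0},
  {"rot": [0,0,0],"slide": [0,0,0],"fingers": 0},
])

```text
time: 15.25
eef_pos: [0.5965, 0.0414, 0.2034]
tcp_rot: [0.001, 0.706, 0.708, 0.0]
ft_force: [0.3, -1.2, -1.0]
width: 0.996
finger_force: 0.0
```

Run:
```python
from h import *
p,d=snap('side','side5');s=robot.read_state();print(s['time'],s['eef_pos'],s['width'],s['ft_force'])
P=cloud('side',d);D=np.hypot(P[...,0]-.5957,P[...,1]-.0386)
k=P[(D>.016)&(D<.024)&(P[...,2]>.03)&(P[...,2]<.07)];print('flange z',np.percentile(k[:,2],[5,25,50,75,95]))
A=np.c_[k[:,:2]-[.5957,.0386],np.ones(len(k))];print('plane',np.linalg.lstsq(A,k[:,2],rcond=None)[0])
cv2.imwrite('pics/c5.png',cv2.resize(p[205:305,185:295,::-1],None,fx=6,fy=6,interpolation=cv2.INTER_CUBIC))
```

```text
15.3 [0.59595322 0.0413755  0.20174098] 0.9973306823211041 [-0.09888162 -0.41003023 -0.92099672]
flange z [0.05108809 0.05273513 0.05351622 0.05422265 0.05524664]
plane [ 0.03003321 -0.01201269  0.0535758 ]
```

View pics/c5.png

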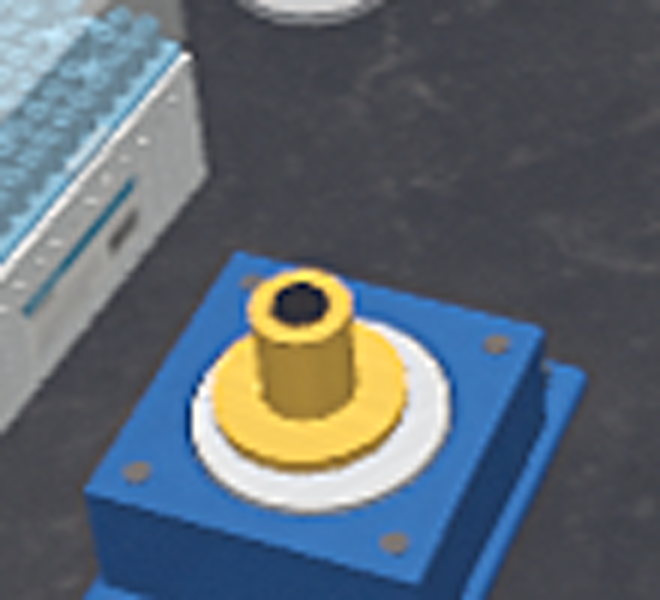

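The bushing stands upright with its flange on the face (flange top at z≈0.054, as expected when seated) and the gripper is clear. I'm handing in.

```bash
python3 -c "
from bench import robot
print(robot.hand_in())"
```

```text
the job is handed in; nothing more can be done
None
```

The bronze bushing is pressed into the bearing block with its shoulder seated flush and upright, then released; the highest force I read while pressing was about 27 N, and the job was handed in at about 15 s.

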